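# Show a culture dish to the inspection camera

## Robot

A 6-joint arm with a two-finger parallel gripper is mounted at the origin on a cart in front of the work surface, level with it; the furniture and walls round the work are solid. World frame = base frame: x ahead of the robot, y to its left, z up, the work surface at z = 0. Lengths are in m, angles in rad, forces in N, time in s.
With the tool pointing down it reaches from about 0.3 to 0.775 m from the base axis. Payload 14.6 kg.
Tool frame: the origin (TCP) lies at the very end of the fingers, on their centre line; the grasp point (between the pads) lies 19 mm behind it; z points along the fingers, y is the line along which they close (so a half turn about z gives the same grasp; the last joint's range is limited). The gripper opens to 94 mm and grips with 3 to 60 N. Pads are 16 mm wide; open, the fingers measure 119 mm over their backs; the gripper's body (75 mm by 177 mm) begins 78 mm behind the grasp point.
Start: joints at [1.097, 0.3, 1.521, -0, 1.321, -0.067], TCP at [0.218, 0.505, 0.205] pointing down, gripper open.
Joint ranges: [-3.03, 3.03], [-0.79, 2.21], [0.23, 2.52], [-1.04, 4.18], [0, 3.07], [-2.55, 2.55]. Speed limits (rad/s): [2.22, 2.22, 2.57, 3.14, 3.14, 3.14].

## Interface

Orientations are given as [roll, pitch, yaw] about the fixed x, y, z axes, in that order (R = Rz(yaw) Ry(pitch) Rx(roll)).
In Python, from station import status, vision, order, silhouettes gives the robot as it stands. The module is installed in compiled form; this text tells all that it offers.
- The arm moves only by the shell command python3 -m pendant 'ROWS' [FORCE]. ROWS is JSON, one flat list of numbers, 7 for each row, row after row: the shift along the tool's x, y, z in units of 500 mm (1.0 is 500 mm), then the turn, a rotation vector about the tool's x, y, z in units of 90 degrees (1.0 is 90 degrees), then the opening, from -1 (shut) to 1 (fully open). A call has 1 to 12 rows; each row is the pose to reach, as a shift and turn from the pose commanded when the call began, along the tool's axes at that moment; what a row does not reach only later rows make up. A row lasts 1/10 s, in which the tool goes at most 50 mm and 8.59 degrees, less where a joint would pass 70% of its speed; a pose out of reach is approached as far as the arm can. A call with a number of a shift or a turn outside -1 to 1 is refused whole. A call with a gripper value outside its range is refused whole. The fingers move at their own pace and stop on an object; FORCE is the grip in N (left out, the last holds). Time passes only in rows, so rows that repeat a pose let the fingers close. It gives the time, the measured TCP pose, the force, the opening and the grip force at its end, in the units of the state.
- status.get_obs(): the state, without advancing time (a new reading comes with each control period).
- vision.camera(name): name is "side" or "top" or "wrist"; returns a dict with "pixels" (420x560x3 uint8, red, green, blue), "K" (3x3 intrinsics, pixels), "k1" (the pictures are not rectified: a ray, as slopes to the right and down, at radius r is drawn at 1 + k1 r^2 times it, then the intrinsics apply), "R" (3x3) and "t" (3): a world point X has camera coordinates R X + t. Camera axes: x right, y down, z forward; pixel columns grow to the right and rows downward; lengths in m; the calibration is good to about 2 mm. A picture is of the moment at which its call begins. There is no depth.
- order.hand_in(): hands the job in; it is judged then, once.
Trained networks look in a picture, given as the dict that the camera call returned (one of the last four; its "shot" number tells which), for a name from the list of things; names that differ only in an ending like _2 or _b are one class to them, and where a whole thing is asked for, a point or a joint stands for the part that bears it (a point fixed in the world has none). Each returns a list of dicts, best first, with "score" (0 to 1); they miss things now and then, are a little off and sometimes report something else, mostly with a low value. They report only what shows in the picture. A call takes as long as a camera call.
- silhouettes(target, picture): "region" (420x560 bool, what is visible of it) and "extent" ([left, top, right, bottom] in pixels, round what is visible of it).
The state is a dict: "time_s": time; "qpos": joint angles; "joint_vel": joint speeds; "tau": joint torques, N m; "ee_pos": TCP position; "eef_rot": TCP orientation; "force": force on the tool from outside, world axes, zero at the start; "moment": the same for the moment, N m; "grip_width": finger opening in m; "grip_force": force on a finger pad.
Only numpy, scipy, OpenCV 4.12 (cv2) and the standard library are available. Lean on these libraries where they do the work, as an engineer would, in place of code of your own. Each camera call takes 0.05 s, during which the arm holds its last target. There are 200 camera calls.

## Task

Pick the petri dish with the green dot out of the tray and show it to the upward-looking inspection camera: first hold it level, lid up, for about half a second, with the centre of its underside on the camera's line of sight 12 cm in front of the lens, then at that same spot tip it until its underside faces the lens squarely. Finish while still holding it there in the air, still and in the gripper. Do not touch the camera, and leave the other two dishes, the timer and the sample jar where they stand.

Things in the scene. Friction and masses are not known exactly. Their poses are not given: they have to be found in the camera images.
- dish_green: The dish to show. Lidded round clear petri dish, 60 mm diameter, 15 mm high, about 16 g; a 20 mm green dot in the middle of its lid. Origin: centre of its underside; z up through the lid. It sits in one of the tray's seats.
- dish_white_a: To be left alone. Lidded round clear petri dish, 60 mm diameter, 15 mm high, about 16 g; a 20 mm white dot in the middle of its lid. Origin: centre of its underside; z up through the lid. It sits in one of the tray's seats.
- dish_white_b: To be left alone. Lidded round clear petri dish, 60 mm diameter, 15 mm high, about 16 g; a 20 mm white dot in the middle of its lid. Origin: centre of its underside; z up through the lid. It sits in one of the tray's seats.
- dish_tray: Fixed grey plate, 86 mm (its x) by 280 mm (its y), 12 mm thick, with a row of three round seats 64 mm wide, 3 mm deep, at y = -95, 0, +95 mm. A seated dish's underside is 9 mm above the worktop; its rim stands 12 mm proud of the plate and can be pinched across its diameter, best along the tray's x. Origin: centre of the plate's underside; z up.
- camera: Fixed camera: dark base 100 (x) by 90 mm (y), aluminium cheeks, white head, dark lens barrel 46 mm wide with white light ring. It looks up, leaning 30 degrees from vertical to the stand's -x side (roughly toward the robot). Origin: centre of the base's underside, z up; from it the lens front is at (-20, 0, 115) mm, the viewing point at (-80, 0, 219) mm. Highest part 130 mm.
- view_point (a point): Viewing point, unmarked, in the air 120 mm in front of the lens on its line of sight, 219 mm above the worktop. Its z axis is the line of sight, from the lens outward (up, leaning 30 degrees from vertical). A dish whose own z lies along this z, lid away from the lens, faces the lens squarely.
- lab_timer: White lab timer standing upright, 22 x 62 x 68 mm, between the tray and the camera, nearer the robot. Bystander. Origin: centre of its underside.
- sample_jar: Glass sample jar with white screw lid, 63 mm diameter, 98 mm high, standing on the far left. Bystander. Origin: centre of its underside.

How it is judged:
By the outcome, as a careful person would: the job done as asked, in the order asked, and still so for the second after the job is handed in, while the arm keeps its last pose, push and grip.
It also fails if it takes over 38 s, if anything falls off the work surface, if the arm or the gripper's body presses on something with over 40 N, if the wrist force passes 120 N, or if a joint passes its speed limit or range.

## Working session

There is one attempt and no reset: what is moved stays moved. The work goes in short steps, Python scripts to look and compute and a shell command to move; the robot and the scene stay as the last step left them, time stands still between calls to the robot, and variables do not carry over. Pictures are saved under pics/ and viewed, at most 10 in all, crops included, and the job is handed in when it is done.

```bash
mkdir -p pics; cat > h.py <<'E'
import numpy as np, cv2
from scipy.spatial.transform import Rotation as Ro
from station import status, vision, order, silhouettes
def ray(p,u,v):
    K=np.array(p["K"]);x=(u-K[0,2])/K[0,0];y=(v-K[1,2])/K[1,1]
    rd=np.hypot(x,y);r=rd
    for _ in range(30): r=rd/(1+p["k1"]*r*r)
    s=r/rd if rd>0 else 1
    R=np.array(p["R"]);t=np.array(p["t"])
    return -R.T@t, R.T@np.array([x*s,y*s,1])
def atz(p,u,v,z):
    o,d=ray(p,u,v); return o+d*(z-o[2])/d[2]
def proj(p,X):
    c=np.array(p["R"])@np.array(X)+np.array(p["t"]);x,y=c[:2]/c[2];f=1+p["k1"]*(x*x+y*y);K=np.array(p["K"])
    return K[0,0]*x*f+K[0,2],K[1,1]*y*f+K[1,2]
def save(p,n): cv2.imwrite("pics/"+n+".png",p["pixels"][:,:,::-1])
E
python3 - <<'E'
from h import *
np.set_printoptions(precision=4,suppress=True)
print({k:np.round(v,3) for k,v in status.get_obs().items()})
for c in ("top","side"):
    p=vision.camera(c); save(p,c+"0"); print(c,-p["R"].T@p["t"])
    for n in ("dish_green","dish_white_a","dish_tray","camera","lab_timer","sample_jar"):
        for s in silhouettes(n,p)[:3]:
            m=s["region"];v,u=np.nonzero(m);print(n,round(s["score"],2),np.round(s["extent"]),"cen",u.mean().round(1),v.mean().round(1),m.sum(),atz(p,u.mean(),v.mean(),.0 if n!="dish_green" else .02))
E
```

```text
{'time_s': np.float64(0.0), 'qpos': array([ 1.097,  0.3  ,  1.522,  0.   ,  1.321, -0.067]), 'joint_vel': array([ 0.001, -0.001,  0.001,  0.001,  0.   ,  0.001]), 'tau': array([  0.001, -53.18 , -35.273,   0.071,   0.024,  -0.   ]), 'ee_pos': array([0.218, 0.505, 0.205]), 'eef_rot': array([-3.14 , -0.   ,  2.735]), 'force': array([-0.04 ,  0.403,  0.483]), 'moment': array([-0.044,  0.029,  0.024]), 'grip_force': np.float64(0.0), 'grip_width': np.float64(0.094)}
top [0.2594 0.0166 1.4162]
dish_green 0.82 [328. 184. 347. 201.] cen 337.4 191.1 302 [ 0.5085 -0.1737  0.02  ]
dish_white_a 0.7 [357. 185. 381. 206.] cen 369.2 193.9 318 [ 0.5039 -0.2715  0.    ]
dish_white_a 0.58 [391. 188. 414. 206.] cen 401.3 197.0 310 [ 0.495  -0.3679  0.    ]
dish_tray 0.86 [322. 178. 419. 216.] cen 369.2 194.8 1716 [ 0.5012 -0.2715  0.    ]
dish_tray 0.39 [358. 185. 381. 203.] cen 368.8 194.2 312 [ 0.5032 -0.2703  0.    ]
camera 0.83 [190. 152. 227. 188.] cen 209.2 167.9 1028 [0.5819 0.2084 0.    ]
lab_timer 0.46 [259. 221. 282. 235.] cen 270.1 228.3 174 [0.4001 0.0247 0.    ]
sample_jar 0.68 [145. 207. 172. 233.] cen 156.8 217.5 504 [0.4313 0.3594 0.    ]
side [ 0.0444 -0.7549  0.7672]
dish_green 0.94 [323. 279. 344. 298.] cen 334.4 288.0 384 [ 0.5056 -0.174   0.02  ]
dish_white_a 0.87 [343. 300. 365. 325.] cen 354.0 313.3 465 [ 0.5112 -0.2556  0.    ]
dish_white_a 0.56 [365. 331. 392. 360.] cen 376.4 343.6 527 [ 0.5022 -0.3532  0.    ]
dish_tray 0.79 [313. 274. 402. 368.] cen 357.3 325.8 1895 [ 0.4944 -0.291   0.    ]
camera 0.88 [272. 181. 306. 227.] cen 288.5 206.2 855 [0.6052 0.2605 0.    ]
camera 0.34 [360. 332. 390. 358.] cen 375.7 343.8 527 [ 0.5004 -0.3529  0.    ]
sample_jar 0.72 [222. 182. 244. 211.] cen 231.3 196.8 484 [0.4459 0.4228 0.    ]
sample_jar 0.69 [312. 273. 400. 369.] cen 357.0 325.0 2119 [ 0.4953 -0.2887  0.    ]
```

```bash
sleep 1
python3 - <<'E'
import cv2
a=cv2.imread("pics/top0.png")[130:250,130:430]; b=cv2.imread("pics/side0.png")[160:380,200:420]
cv2.imwrite("pics/ta.png",cv2.resize(a,None,fx=2.6,fy=2.6,interpolation=2)); cv2.imwrite("pics/sb.png",cv2.resize(b,None,fx=2.7,fy=2.7,interpolation=2))
E
```

```text
(no output)
```

View pics/ta.png

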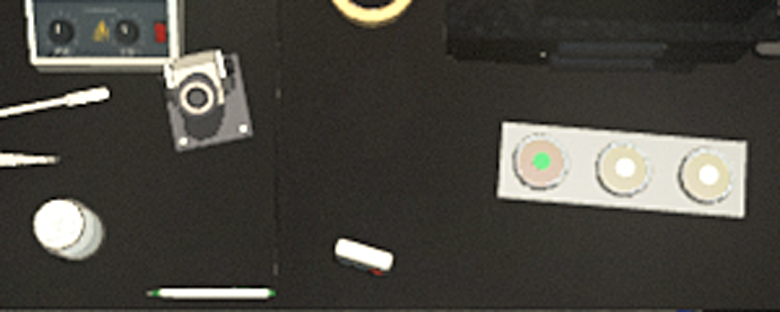

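View pics/sb.png

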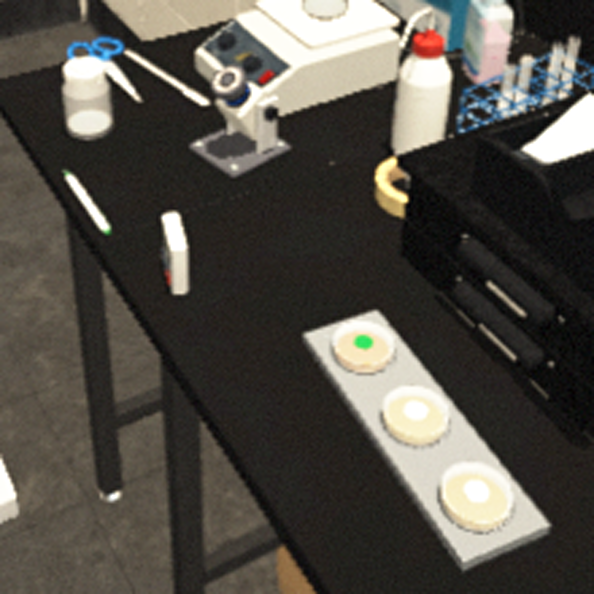

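The top view shows the tray on the right: green dot at about (338,192) and white dots at (370,194) and (402,197). The camera stand is upper left with its ring at (206,167), the timer is at (270,228) and the jar at (156,217). The side view agrees, and a drawer unit stands behind the tray. Next I measure more precisely.

```bash
python3 - <<'E'
from h import *
np.set_printoptions(precision=4,suppress=True)
P={c:vision.camera(c) for c in ("top","side","wrist")}
save(P["wrist"],"w0")
print("wrist pos",-P["wrist"]["R"].T@P["wrist"]["t"],P["wrist"]["R"])
for c in ("top","side"):
    p=P[c];im=p["pixels"].astype(int);g=(im[...,1]-np.maximum(im[...,0],im[...,2]))
    s=silhouettes("dish_green",p)[0];m=np.zeros_like(g);e=[int(x) for x in s["extent"]]
    m[e[1]:e[3],e[0]:e[2]]=np.clip(g[e[1]:e[3],e[0]:e[2]]-25,0,100)
    v,u=np.indices(g.shape);uc,vc=(u*m).sum()/m.sum(),(v*m).sum()/m.sum()
    print(c,"dot",uc,vc,(m>0).sum(),atz(p,uc,vc,.024))
    t=silhouettes("dish_tray",p)[0]["region"].astype(np.uint8)
    vv,uu=np.nonzero(t)
    X=np.array([atz(p,a,b,.012)[:2] for a,b in zip(uu,vv)])
    r=cv2.minAreaRect((X*1000).astype(np.float32));print("tray",r)
    for s in silhouettes("dish_white_a",p)[:2]:
        b,a=np.nonzero(s["region"]);print("white",atz(p,a.mean(),b.mean(),.018))
p=P["top"]; q=lambda x,y,z:atz(p,130+x/2.6-.3,130+y/2.6-.3,z)
print("ring top",q(197,97,.115)); print("base corners",q(180,150,.005),q(252,133,.005),q(228,62,.005),"timer top",q(337,245,.068),q(392,262,.068))
p=P["side"]; q=lambda x,y,z:atz(p,200+x/2.7-.3,160+y/2.7-.3,z)
print("ring side",q(229,86,.115),"base",q(235,173,.005),q(290,147,.005),q(190,146,.005))
print("drawer bottom",q(402,245,0),q(590,435,0))
E
```

```text
wrist pos [0.156  0.5308 0.3838] [[ 0.3955  0.9185 -0.0003]
 [ 0.8942 -0.3849  0.2285]
 [ 0.2098 -0.0906 -0.9735]]
top dot 337.91358595194083 191.44685767097965 39 [ 0.5069 -0.1745  0.024 ]
tray ((499.78631591796875, -267.54315185546875), (281.75311279296875, 90.93439483642578), 86.2233657836914)
white [ 0.4938 -0.3619  0.018 ]
white [ 0.5016 -0.2671  0.018 ]
side dot 334.1683654209136 286.16270290675726 33 [ 0.5064 -0.1713  0.024 ]
tray ((495.6013488769531, -269.2523193359375), (283.6041259765625, 93.64315795898438), 85.34883880615234)
white [ 0.4898 -0.3625  0.018 ]
white [ 0.4986 -0.2677  0.018 ]
ring top [0.5582 0.2031 0.115 ]
base corners [0.5213 0.2367 0.005 ] [0.5414 0.1547 0.005 ] [0.6251 0.184  0.005 ] timer top [0.4057 0.0545 0.068 ] [ 0.3874 -0.005   0.068 ]
ring side [0.5519 0.1914 0.115 ] base [0.5438 0.162  0.005 ] [0.6342 0.1777 0.005 ] [0.5211 0.243  0.005 ]
drawer bottom [ 0.6477 -0.0477  0.    ] [ 0.6372 -0.3502  0.    ]
```

View pics/w0.png

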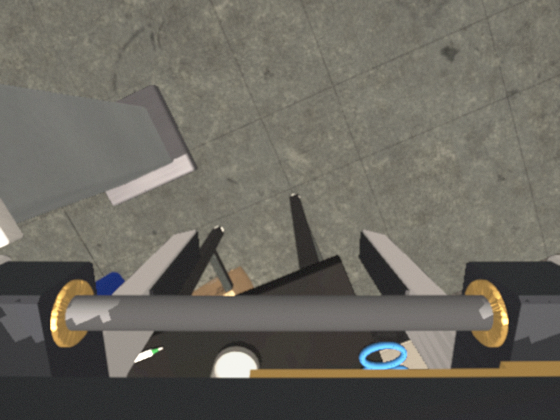

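The wrist view shows mostly floor, with the fingers and a bar across the lower half. This camera sits on the tool's +x side. I'll fly past the stand for a close look on the way to the tray.

```bash
cat >> h.py <<'E'
def row(pos,rpy):
    o=status.get_obs();R=Ro.from_euler("xyz",o["eef_rot"]);T=Ro.from_euler("xyz",rpy)
    return np.round(np.r_[R.inv().apply(np.array(pos)-o["ee_pos"])/.5,(R.inv()*T).as_rotvec()/(np.pi/2)],4)
E
python3 -c "
from h import *
print(row([.56,.10,.35],[np.pi,0,np.pi/2]))"
python3 -m pendant '[0,0,-0.1,0,0,0,1, -0.94,-0.48,-0.29,0,0,0.74,1, -0.94,-0.48,-0.29,0,0,0.74,1, -0.94,-0.48,-0.29,0,0,0.74,1, -0.94,-0.48,-0.29,0,0,0.74,1, -0.94,-0.48,-0.29,0,0,0.74,1, -0.94,-0.48,-0.29,0,0,0.74,1, -0.94,-0.48,-0.29,0,0,0.74,1, -0.94,-0.48,-0.29,0,0,0.74,1, -0.94,-0.48,-0.29,0,0,0.74,1, -0.94,-0.48,-0.29,0,0,0.74,1, -0.94,-0.48,-0.29,0,0,0.74,1]'
python3 -m pendant '[0,0,0,0,0,0,1,0,0,0,0,0,0,1]'
python3 - <<'E'
from h import *
np.set_printoptions(precision=4,suppress=True)
p=vision.camera("wrist");save(p,"w1");print(-p["R"].T@p["t"],p["t"])
for s in silhouettes("camera",p)[:2]: print(s["score"],s["extent"])
np.savez("w1.npz",**{k:p[k] for k in("pixels","K","k1","R","t")})
E
```

```text
[-0.9495 -0.4731 -0.2891 -0.      0.      0.741 ]
time_s: 2.35
ee_pos: [0.5557, 0.0962, 0.3508]
eef_rot: [3.141, 0.0, 1.571]
force: [0.2, 0.8, 0.3]
grip_width: 0.0939
grip_force: 0.0
time_s: 2.55
ee_pos: [0.5544, 0.0984, 0.35]
eef_rot: [-3.141, -0.0, 1.571]
force: [-0.0, 0.7, 0.6]
grip_width: 0.0941
grip_force: 0.0
[0.5537 0.1641 0.5284] [-0.5528  0.0379  0.5529]
0.74 [259.0, 56.2, 333.2, 134.5]
```

View pics/w1.png

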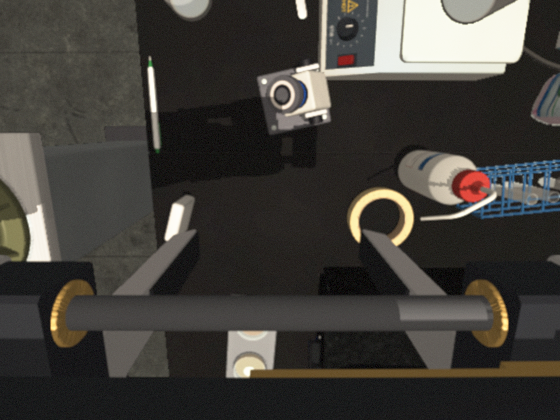

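The wrist picture shows the whole stand, with its ring at about (283,96) and its base spanning (258–331, 66–135). I'll zoom in on it.

```bash
python3 -c "
import cv2
a=cv2.imread('pics/w1.png')[50:145,245:345]
cv2.imwrite('pics/w1c.png',cv2.resize(a,None,fx=6,fy=6,interpolation=2))"
```

```text
(no output)
```

View pics/w1c.png

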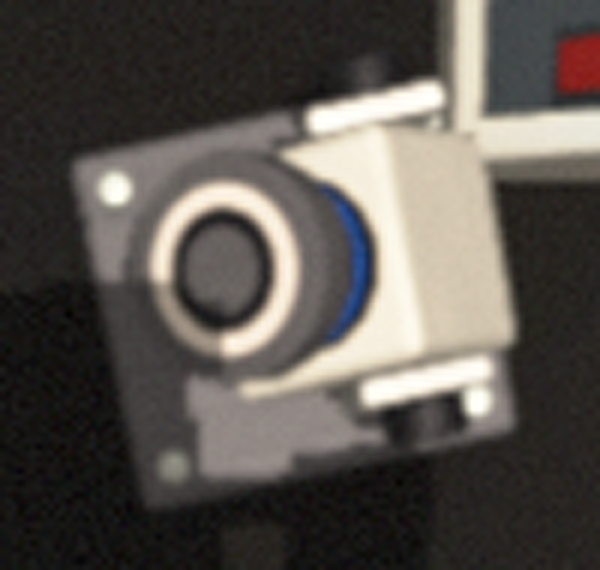

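The crop shows base corners at (72,160), (148,508) and (517,430), and the ring centre at (225,270). I'll fit the stand pose from all three views.

```bash
python3 - <<'E'
from h import *
from scipy.optimize import least_squares
np.set_printoptions(precision=4,suppress=True)
z=dict(np.load("w1.npz"));T=vision.camera("top");S=vision.camera("side")
A,B,C=(-50,45),(-50,-45),(50,-45)
obs=[]
for p,f,ox,oy,pts,sg in ((z,6,245,50,[(72,160,A),(148,508,B),(517,430,C),(225,270,None)],.7),
  (T,2.6,130,130,[(180,150,A),(252,133,B),(228,62,C),(197,97,None)],1.),
  (S,2.7,200,160,[(190,146,A),(235,173,B),(290,147,C),(229,86,None)],1.)):
    for u,v,k in pts: obs.append((p,(u+.5)/f-.5+ox,(v+.5)/f-.5+oy,k,sg))
def res(q,O):
    o=[]
    for p,u,v,k,sg in O:
        L=np.array([*k,q[3]*1000])/1000 if k else np.array([-.020,0,.115])
        X=Ro.from_euler("z",q[2]).apply(L)+[q[0],q[1],0]
        a=proj(p,X);o+=[(a[0]-u)/sg,(a[1]-v)/sg]
    return np.r_[o,(q[3]-.008)/.004]
for nm,O in (("all",obs),("wrist",obs[:4]),("top",obs[4:8]),("side",obs[8:])):
    r=least_squares(res,[.58,.2,0.2,.008],args=(O,));q=r.x
    c,s=np.cos(q[2]),np.sin(q[2])
    print(nm,q,"view",q[0]-.08*c,q[1]-.08*s,"rms",np.sqrt(np.mean(r.fun**2)));
    if nm=="all":print(r.fun)
E
```

```text
all [0.5764 0.2095 0.2176 0.0062] view 0.4982946312965904 0.19218941075879492 rms 1.2210436056876777
[-0.7762 -0.2568 -0.1152  1.2438  0.9884 -0.2255  0.1638 -0.152  -2.0703
  1.0593 -0.064   1.2682  2.5948 -3.2673 -0.7524  0.4735 -0.7537  0.0345
 -0.6401  1.3909  0.4234 -0.1291 -0.6502 -2.2397 -0.4461]
wrist [0.5765 0.2095 0.2103 0.0047] view 0.49821611035272245 0.19279938997913532 rms 0.5405217888419368
top [0.5753 0.2101 0.2788 0.0058] view 0.4984216209992084 0.1880960698647245 rms 1.5240599478870014
side [0.5743 0.2031 0.2276 0.0114] view 0.4963774305327112 0.18505664299068258 rms 0.7598459760663452
```

```bash
python3 -c "
from h import *
print(row([.506,-.25,.22],[np.pi,0,1.502]))"
```

```text
[-6.991e-01 -9.760e-02  2.611e-01  1.000e-04 -0.000e+00  4.570e-02]
```

```bash

python3 -m pendant '[-0.7,-0.1,0.26,0,0,0.045,1,-0.7,-0.1,0.26,0,0,0.045,1,-0.7,-0.1,0.26,0,0,0.045,1,-0.7,-0.1,0.26,0,0,0.045,1,-0.7,-0.1,0.26,0,0,0.045,1,-0.7,-0.1,0.26,0,0,0.045,1,-0.7,-0.1,0.26,0,0,0.045,1,-0.7,-0.1,0.26,0,0,0.045,1,-0.7,-0.1,0.26,0,0,0.045,1,-0.7,-0.1,0.26,0,0,0.045,1]'
python3 -m pendant '[0,0,0,0,0,0,1,0,0,0,0,0,0,1]'
python3 - <<'E'
from h import *
np.set_printoptions(precision=4,suppress=True)
p=vision.camera("wrist");save(p,"w2")
im=p["pixels"].astype(int);g=np.clip(im[...,1]-np.maximum(im[...,0],im[...,2])-25,0,100)
for s in silhouettes("dish_green",p)[:2]:
    b,a=np.nonzero(s["region"]);print("green",s["score"],s["extent"],a.mean(),b.mean(),atz(p,a.mean(),b.mean(),.018))
    e=[int(x) for x in s["extent"]];m=np.zeros_like(g);m[e[1]:e[3],e[0]:e[2]]=g[e[1]:e[3],e[0]:e[2]]
    v,u=np.indices(g.shape);print("dot",m.sum(),atz(p,(u*m).sum()/m.sum(),(v*m).sum()/m.sum(),.024))
t=silhouettes("dish_tray",p)[0]["region"]
b,a=np.nonzero(t);X=np.array([atz(p,i,j,.012)[:2]*1000 for i,j in zip(a,b)],np.float32);print(cv2.minAreaRect(X))
for s in silhouettes("dish_white_a",p)[:2]:
    b,a=np.nonzero(s["region"]);print(s["score"],s["extent"],atz(p,a.mean(),b.mean(),.018))
E
```

```text
time_s: 3.75
ee_pos: [0.505, -0.2506, 0.2206]
eef_rot: [3.142, -0.0, 1.502]
force: [0.2, 0.5, 0.6]
grip_width: 0.0939
grip_force: 0.0
time_s: 3.95
ee_pos: [0.5054, -0.2502, 0.2211]
eef_rot: [3.141, 0.0, 1.504]
force: [-0.2, 0.0, -0.6]
grip_width: 0.0942
grip_force: 0.0
green 0.81 [249.6, 94.1, 299.9, 147.3] 274.60607394366195 118.40580985915493 [ 0.5046 -0.1725  0.018 ]
dot 7440 [ 0.5054 -0.173   0.024 ]
((497.7953796386719, -262.91943359375), (270.19189453125, 85.87596893310547), 85.35897827148438)
0.93 [252.9, 176.0, 297.2, 225.1] [ 0.4976 -0.2676  0.018 ]
0.57 [251.1, 249.3, 292.2, 298.0] [ 0.4892 -0.3626  0.018 ]
```

View pics/w2.png

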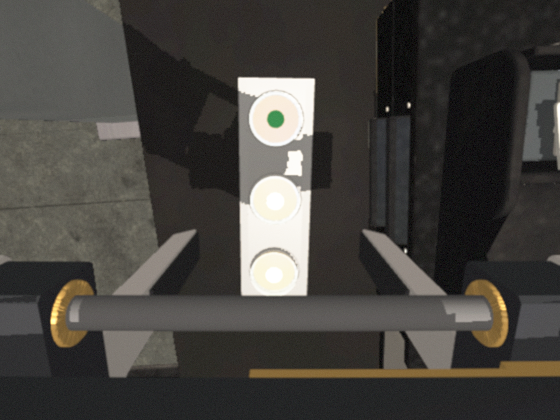

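The picture shows the tray under the gripper: green dot at (275,119), white dots at (275,200) and (274,272). All three views put the dish at about (0.5055, -0.173).

```bash
python3 -c "
from h import *
print(row([.5055,-.173,.05],[np.pi,0,1.498]),row([.5055,-.173,.0145],[np.pi,0,1.498]))"
```

```text
[ 1.555e-01 -1.000e-02  3.414e-01  3.000e-04  1.000e-04  2.900e-03] [ 1.555e-01 -1.000e-02  4.124e-01  3.000e-04  1.000e-04  2.900e-03]
```

```bash

python3 -m pendant '[0.155,-0.01,0.1,0,0,0,1,0.155,-0.01,0.2,0,0,0,1,0.155,-0.01,0.28,0,0,0,1,0.155,-0.01,0.34,0,0,0,1,0.155,-0.01,0.34,0,0,0,1,0.155,-0.01,0.34,0,0,0,1]'
python3 -c "
from h import *
print(row([.5055,-.173,.0145],[np.pi,0,1.498]))"
```

```text
time_s: 4.75
ee_pos: [0.5057, -0.1739, 0.0516]
eef_rot: [-3.142, 0.0, 1.502]
force: [1.2, -0.3, 0.2]
grip_width: 0.0943
grip_force: 0.0
[ 0.0018 -0.0005  0.0743 -0.      0.      0.0025]
```

```bash

python3 -m pendant '[0.002,0,0.03,0,0,0,1,0.002,0,0.06,0,0,0,1,0.002,0,0.073,0,0,0,1,0.002,0,0.073,0,0,0,1,0.002,0,0.073,0,0,0,1]'
python3 -m pendant '[0,0,0,0,0,0,0.5,0,0,0,0,0,0,0.4,0,0,0,0,0,0,0.3,0,0,0,0,0,0,0.1,0,0,0,0,0,0,0.1,0,0,0,0,0,0,0.1,0,0,0,0,0,0,0.1,0,0,0,0,0,0,0.1]' 8
```

```text
time_s: 5.25
ee_pos: [0.5061, -0.1732, 0.0156]
eef_rot: [3.139, 0.001, 1.502]
force: [-0.1, 1.2, 0.5]
grip_width: 0.094
grip_force: 0.0
time_s: 6.05
ee_pos: [0.5053, -0.1727, 0.014]
eef_rot: [3.142, 0.0, 1.502]
force: [-1.1, 0.2, 2.4]
grip_width: 0.0598
grip_force: 8.0
```

```bash

python3 -m pendant '[0,0,0,0,0,0,-0.5,0,0,0,0,0,0,-0.5,0,0,-0.02,0,0,0,-0.5,0,0,-0.06,0,0,0,-0.5,0,0,-0.12,0,0,0,-0.5,0,0,-0.2,0,0,0,-0.5,0,0,-0.28,0,0,0,-0.5,0,0,-0.34,0,0,0,-0.5,0,0,-0.38,0,0,0,-0.5,0,0,-0.4,0,0,0,-0.5,0,0,-0.4,0,0,0,-0.5]' 12
python3 - <<'E'
from h import *
np.set_printoptions(precision=4,suppress=True)
p=vision.camera("side");t=vision.camera("top");w=vision.camera("wrist")
o=status.get_obs();print(o["ee_pos"],o["eef_rot"])
for n,c in (("side",p),("top",t),("wrist",w)):
  for s in silhouettes("dish_green",c)[:2]:print(n,s["score"],s["extent"])
u,v=proj(p,o["ee_pos"]);u,v=int(u),int(v);a=p["pixels"][v-60:v+60,u-70:u+70,::-1]
cv2.imwrite("pics/s1.png",cv2.resize(a,None,fx=5,fy=5,interpolation=2));print(u,v)
for h in (0,.0045,.0105):print(h,proj(p,o["ee_pos"]+[0,0,h]))
E
```

```text
time_s: 7.15
ee_pos: [0.5055, -0.1728, 0.215]
eef_rot: [3.14, 0.001, 1.502]
force: [0.2, 0.5, -0.1]
grip_width: 0.0595
grip_force: 12.0
[ 0.5048 -0.1725  0.2127] [-3.1397 -0.0006  1.5017]
side 0.74 [331.2, 222.1, 350.6, 236.8]
side 0.25 [357.5, 331.7, 392.3, 357.7]
wrist 0.88 [224.8, 196.8, 329.9, 295.3]
339 230
0 (np.float64(339.0681774748309), np.float64(230.4563266312996))
0.0045 (np.float64(339.2060710373451), np.float64(228.95860508218254))
0.0105 (np.float64(339.3912088833579), np.float64(226.94878458211613))
```

View pics/s1.png

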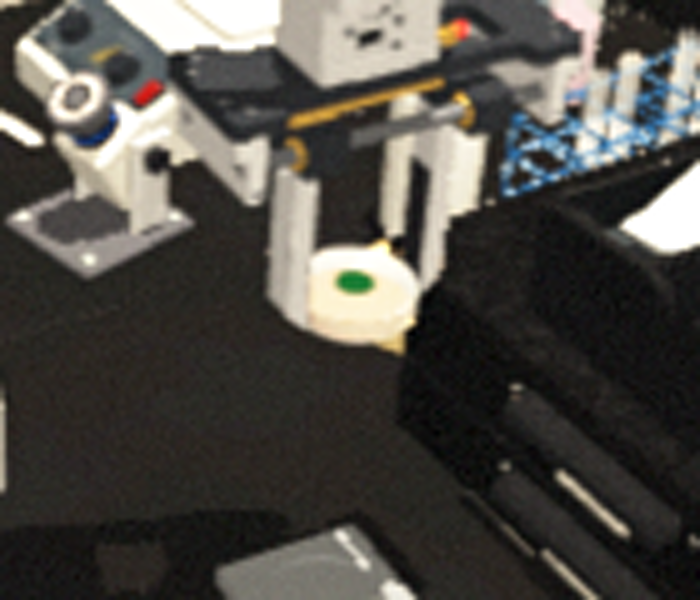

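The side crop shows the dish held level between the fingers, with the dot at about (340,226), where the tool pose predicts it. Next I move nearer the stand and re-measure it at closer range.

```bash

python3 -c "
from h import *
print(row([.50,.05,.26],[np.pi,0,1.785]))"
```

```text
[ 0.4434 -0.0409 -0.0937 -0.0009 -0.0005 -0.1803]
```

```bash

python3 -m pendant '[0.05,-0.005,-0.06,0,0,0,-0.5,0.12,-0.01,-0.09,0,0,-0.05,-0.5,0.2,-0.02,-0.09,0,0,-0.1,-0.5,0.28,-0.03,-0.09,0,0,-0.15,-0.5,0.35,-0.04,-0.09,0,0,-0.18,-0.5,0.41,-0.04,-0.09,0,0,-0.18,-0.5,0.44,-0.04,-0.09,0,0,-0.18,-0.5,0.44,-0.04,-0.09,0,0,-0.18,-0.5,0.44,-0.04,-0.09,0,0,-0.18,-0.5]'
python3 - <<'E'
from h import *
np.set_printoptions(precision=4,suppress=True)
p=vision.camera("wrist");save(p,"w3")
np.savez("w3.npz",**{k:p[k] for k in("pixels","K","k1","R","t")})
for s in silhouettes("camera",p)[:2]: print(s["score"],s["extent"])
o=status.get_obs();R=Ro.from_euler("xyz",o["eef_rot"])
for s in silhouettes("dish_green",p)[:1]:
    e=[int(x) for x in s["extent"]];im=p["pixels"].astype(int);g=np.clip(im[...,1]-np.maximum(im[...,0],im[...,2])-25,0,100)
    m=np.zeros_like(g);m[e[1]:e[3],e[0]:e[2]]=g[e[1]:e[3],e[0]:e[2]];v,u=np.indices(g.shape)
    X=atz(p,(u*m).sum()/m.sum(),(v*m).sum()/m.sum(),o["ee_pos"][2]+.0097);print("dot in tool",m.sum(),R.inv().apply(X-o["ee_pos"]))
e=[int(x) for x in silhouettes("camera",p)[0]["extent"]];x0,y0=max(e[0]-15,0),max(e[1]-15,0)
a=p["pixels"][y0:y0+115,x0:x0+130,::-1];cv2.imwrite("pics/w3c.png",cv2.resize(a,None,fx=5,fy=5,interpolation=2));print(x0,y0)
E
```

```text
time_s: 8.35
ee_pos: [0.5006, 0.0475, 0.2587]
eef_rot: [-3.141, 0.0, 1.784]
force: [0.4, -0.0, 0.0]
grip_width: 0.0594
grip_force: 12.0
0.95 [326.6, 13.4, 423.6, 104.6]
dot in tool 24056 [ 0.0005 -0.001  -0.0097]
311 0
```

View pics/w3c.png

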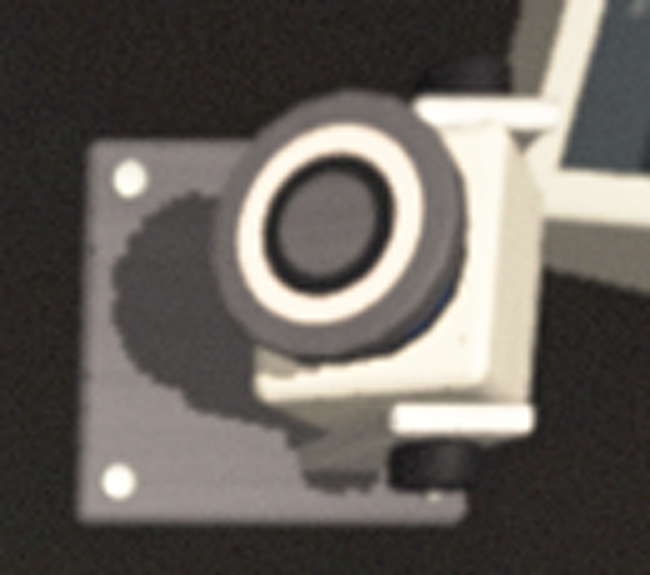

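The crop shows base corners at (88,140), (78,523) and (467,523), and the ring centre at (330,224). I'll refit the stand with both wrist views and the better top and side points.

```bash
python3 - <<'E'
from h import *
from scipy.optimize import least_squares
np.set_printoptions(precision=4,suppress=True)
w=dict(np.load("w1.npz"));w3=dict(np.load("w3.npz"))
A,B,C=(-50,45),(-50,-45),(50,-45)
def mk(p,f,ox,oy,pts,sg): return [(p,(u+.5)/f-.5+ox,(v+.5)/f-.5+oy,k,sg) for u,v,k in pts]
O3=mk(w3,5,311,0,[(88,140,A),(78,523,B),(467,523,C),(330,224,None)],.6)
O1=mk(w,6,245,50,[(72,160,A),(148,508,B),(517,430,C),(225,270,None)],.6)
T=vision.camera("top");S=vision.camera("side")
Ot=mk(T,2.6,130,130,[(180,150,A),(252,133,B),(197,97,None)],1.)
Os=mk(S,2.7,200,160,[(190,146,A),(235,173,B),(290,147,C),(229,86,None)],1.)
def res(q,O):
    o=[]
    for p,u,v,k,sg in O:
        L=np.array([*k,q[3]*1000])/1000 if k else np.array([-.020,0,.115])
        X=Ro.from_euler("z",q[2]).apply(L)+[q[0],q[1],0]
        a=proj(p,X);o+=[(a[0]-u)/sg,(a[1]-v)/sg]
    return np.r_[o,(q[3]-.008)/.004]
for nm,O in (("w3",O3),("w1",O1),("w1+3",O1+O3),("all",O1+O3+Ot+Os)):
    r=least_squares(res,[.58,.2,0.2,.008],args=(O,));q=r.x
    c,s=np.cos(q[2]),np.sin(q[2])
    print(nm,q,"view",q[0]-.08*c,q[1]-.08*s,"rms",np.sqrt(np.mean(r.fun**2)))
V=np.array([q[0]-.08*c,q[1]-.08*s,.219]);d=.0053
th=np.pi/6;n=np.array([-np.sin(th)*c,-np.sin(th)*s,np.cos(th)])
L=Ro.from_euler("xyz",[np.pi,0,np.pi/2+q[2]])
# tool x axis rotation so that tool z -> -n
Tm=np.column_stack([L.as_matrix()[:,0],np.cross(-n,L.as_matrix()[:,0]),-n]);rp=Ro.from_matrix(Tm).as_euler("xyz")
off=np.array([.0003,-.0005,d])  # dish underside centre in tool
print("level",V-L.apply(off),row(V-L.apply(off),L.as_euler("xyz")))
Rt=Ro.from_matrix(Tm);tp=V-Rt.apply(off);print("tilt",tp,rp,"from level:",L.inv().apply(tp-(V-L.apply(off)))/.5,(L.inv()*Rt).as_rotvec()/(np.pi/2))
E
```

```text
w3 [0.5765 0.2092 0.2176 0.0057] view 0.49842634356662635 0.1919253277467789 rms 0.2904189271578506
w1 [0.5765 0.2095 0.2104 0.0041] view 0.4982225803228589 0.19282160628517214 rms 0.6043533774978155
w1+3 [0.5766 0.2094 0.2149 0.0048] view 0.49839827534941566 0.19230735426808143 rms 0.5340615170676994
all [0.5766 0.2092 0.2157 0.0058] view 0.49842714088632517 0.19209842759188778 rms 0.8316377446120082
level [0.499  0.1919 0.2243] [ 0.283   0.0578  0.0693 -0.      0.     -0.002 ]
tilt [0.4963 0.1913 0.2238] [2.618  0.     1.7865] from level: [ 0.     -0.0054  0.0009] [-0.3333  0.     -0.    ]
```

```bash

python3 -m pendant '[0.06,0.01,0.01,0,0,0,-0.5,0.13,0.03,0.03,0,0,0,-0.5,0.2,0.04,0.05,0,0,0,-0.5,0.25,0.05,0.065,0,0,0,-0.5,0.283,0.058,0.069,0,0,-0.002,-0.5,0.283,0.058,0.069,0,0,-0.002,-0.5,0.283,0.058,0.069,0,0,-0.002,-0.5,0.283,0.058,0.069,0,0,-0.002,-0.5,0.283,0.058,0.069,0,0,-0.002,-0.5]'
python3 -c "
from h import *
import time
R=[(lambda o:(o['ee_pos'],o['eef_rot']))(status.get_obs()) for _ in range(1)];print(R)
print(row([.499,.1919,.2243],[np.pi,0,1.7865]))"
```

```text
time_s: 9.55
ee_pos: [0.4991, 0.1918, 0.2247]
eef_rot: [3.141, 0.0, 1.786]
force: [-0.0, -0.2, 0.1]
grip_width: 0.0596
grip_force: 12.0
[(array([0.49905872, 0.19176402, 0.22471375]), array([3.14120360e+00, 3.37349976e-05, 1.78647374e+00]))]
[ 0.0003 -0.0001  0.0008  0.0002  0.     -0.    ]
```

Position is within 0.5 mm. I'll hold level for about 0.8 s, then check that the dish is still on target.

```bash

python3 -m pendant '[0,0,0,0,0,0,-0.5,0,0,0,0,0,0,-0.5,0,0,0,0,0,0,-0.5,0,0,0,0,0,0,-0.5,0,0,0,0,0,0,-0.5,0,0,0,0,0,0,-0.5,0,0,0,0,0,0,-0.5,0,0,0,0,0,0,-0.5]'
python3 -m pendant '[0,-0.001,0,-0.04,0,0,-0.5,0,-0.002,0,-0.09,0,0,-0.5,0,-0.003,0,-0.15,0,0,-0.5,0,-0.003,0.001,-0.21,0,0,-0.5,0,-0.004,0.001,-0.26,0,0,-0.5,0,-0.005,0.001,-0.3,0,0,-0.5,0,-0.005,0.001,-0.325,0,0,-0.5,0,-0.0055,0.001,-0.3333,0,0,-0.5,0,-0.0055,0.001,-0.3333,0,0,-0.5,0,-0.0055,0.001,-0.3333,0,0,-0.5,0,-0.0055,0.001,-0.3333,0,0,-0.5]'
python3 - <<'E'
from h import *
np.set_printoptions(precision=4,suppress=True)
p=vision.camera("wrist");o=status.get_obs();R=Ro.from_euler("xyz",o["eef_rot"])
print(row([.4963,.1913,.2238],[2.618,0,1.7865]))
print("underside",o["ee_pos"]+R.apply([.0003,-.0005,.0053]),"z",-R.as_matrix()[:,2])
for s in silhouettes("dish_green",p)[:1]:
    e=[int(x) for x in s["extent"]];im=p["pixels"].astype(int);g=np.clip(im[...,1]-np.maximum(im[...,0],im[...,2])-25,0,100)
    m=np.zeros_like(g);m[e[1]:e[3],e[0]:e[2]]=g[e[1]:e[3],e[0]:e[2]];v,u=np.indices(g.shape)
    a,d=ray(p,(u*m).sum()/m.sum(),(v*m).sum()/m.sum());a=R.inv().apply(a-o["ee_pos"]);d=R.inv().apply(d)
    print("dot in tool",a+d*(-.0097-a[2])/d[2])
s=vision.camera("side");u,v=map(int,proj(s,o["ee_pos"]))
cv2.imwrite("pics/s2.png",cv2.resize(s["pixels"][v-60:v+60,u-70:u+70,::-1],None,fx=5,fy=5,interpolation=2))
E
```

```text
time_s: 10.35
ee_pos: [0.4988, 0.1926, 0.2244]
eef_rot: [-3.142, 0.0, 1.788]
force: [-1.0, 0.6, 0.3]
grip_width: 0.0599
grip_force: 12.0
time_s: 11.45
ee_pos: [0.4965, 0.192, 0.2241]
eef_rot: [2.618, -0.0, 1.787]
force: [-0.2, -0.0, -0.3]
grip_width: 0.0597
grip_force: 12.0
[-0.0013 -0.0006  0.     -0.0003 -0.0003  0.0006]
underside [0.4985 0.1928 0.2191] z [-0.4879 -0.1074  0.8663]
dot in tool [-0.0002 -0.0014 -0.0097]
```

View pics/s2.png

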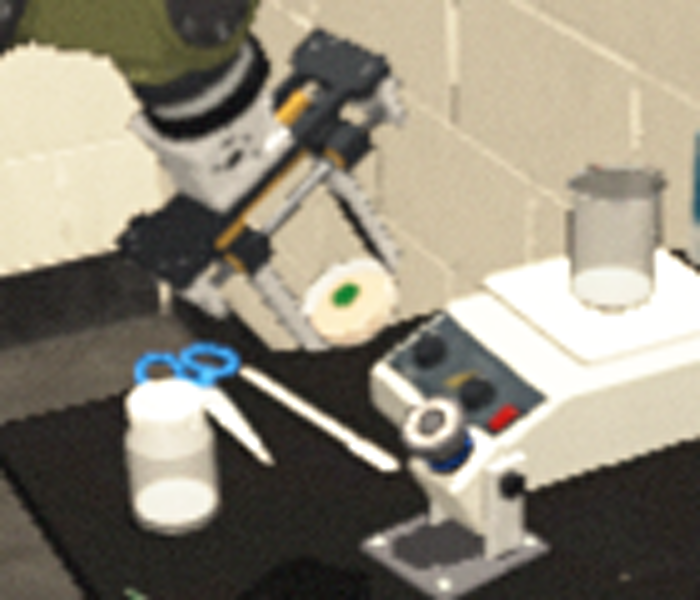

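The crop shows the dish still gripped and tipped square above the lens, with the dot at (346,295) in the crop. The jar and stand have not moved. I'll settle briefly and hand in.

```bash

python3 -m pendant '[0,0,0,0,0,0,-0.5,0,0,0,0,0,0,-0.5,0,0,0,0,0,0,-0.5,0,0,0,0,0,0,-0.5,0,0,0,0,0,0,-0.5]'
python3 -c "
from station import order
print(order.hand_in())"
```

```text
time_s: 12.1
ee_pos: [0.4962, 0.192, 0.224]
eef_rot: [2.618, -0.0, 1.788]
force: [0.2, -0.1, -0.4]
grip_width: 0.0596
grip_force: 12.0
the job is handed in; nothing more can be done
None
```

I handed the job in at about 12 s: the green-dot dish was held level at the viewing point for about 0.8 s, then tipped 30° to face the lens, and it is still in the gripper about 1 mm from the measured point (no verdict came back).

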